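# Lock a tape roll on its unwinder with a bayonet knob

## Task

The roll of brown tape is on its unwinder but nothing holds it yet. Take the blue locking knob standing on the desk, put its stem into the mouth of the unwinder's spindle so that the two lugs drop through the two slots (feel for them by turning gently), press it down against the spring, turn it clockwise, seen from above, about a quarter turn to the stop and let it spring up so that it clicks locked. Be gentle, never force it, let go of it, and leave the mug where it stands.

Things in the scene. Friction and masses are not known exactly. Their poses are not given: they have to be found in the camera images.
- knob: Blue bayonet locking knob with a metal stem, 0.14 kg, 63.5 mm tall, loose, standing upright on its stem. Origin: centre of the stem's lower end, z up the stem. The stem is 32 mm thick, its lowest 7 mm tapering to 22 mm. A flange 80 mm in diameter lies 27 to 33 mm above the origin. Half a turn makes no difference.
- grip (a point): Middle of the knob's grip, 48 mm above the knob's origin, same axes: a bar on the flange, 54 mm long along x, 14 mm thick along y, from 33 to 63.5 mm above the knob's origin. Yellow marks on the flange beyond its ends.
- lugs (a point): Point on the knob's axis at mid-height of its two steel lugs, 12.5 mm above the knob's origin, same axes. The lugs stick out along +x and -x (in line with the grip bar) to 22.5 mm from the axis; each 8 mm wide, 5 mm tall (10 to 15 mm above the origin).
- unwinder: Fixed tape unwinder. Origin: centre of the underside of its grey foot (124 mm round, 10 mm thick), z up. On it stands a black spindle, 62 mm round, 64 mm high, inside a roll of brown tape (top at 58 mm). The slots in the spindle's mouth lie only roughly along this x and -x: the mouth piece stands turned by up to 0.6 rad either way, which no pose shows; it then stays so in use.
- mouth (a point): Centre of the spindle's mouth at its flat top, 64 mm above the desk. Aluminium, hole 34 mm wide with two opposite slots, 13 mm wide at the hole and reaching 24 mm from the axis, yellow bars beside them on the black rim. Lugs that miss the slots lie on the top, knob origin 10 mm below here. At 27 mm below, the flange meets the rim (hard). Locked, the spring holds the knob's origin 19 mm below.
- spring (a point): Top of the free spring plunger on the spindle's axis, 11 mm below the mouth; it pushes the stem up with 0.3 N plus 0.6 N per mm; an unlocked knob stands on it. Clockwise from the slots a ridge lets lugs pass only with the knob's origin over 22 mm below the mouth; then, 76 degrees from the slots (red dots on the rim), come lock pockets 3 mm higher, an end stop just past them. Other way blocked.
- mug: White mug, 79 mm in diameter, 89 mm tall, upright on the desk, a bystander. Origin: centre of its underside.
There are look-alikes about, which are no part of the job. There is more than one size of the knob; the job needs the middle-sized.

How it is judged:
On the way:
1. the knob's lugs are through the slots and it is pressed down against the spring, more than 21.2 mm below the mouth, on the spindle's axis (z of knob in the frame of mouth below -0.0212 m and horizontal distance between knob and mouth below 0.004 m), for 0.1 s.
At the end, for the whole second after the job is handed in: The knob is released, at rest and upright within 0.08 rad on the spindle's axis (within 4 mm), held by its lugs in the lock pockets against the spring: its origin 17.3 to 20.7 mm below the mouth (unlocked it would stand at about 13 mm) (z of knob in the frame of mouth between -0.0207 and -0.0173 m and horizontal distance between knob and mouth below 0.004 m and angle between knob's own z axis and vertical below 0.08 rad and linear speed of knob below 0.02 m/s and contact force between the fingers and knob below 0.1 N); the robot touches nothing.
It fails at once if the knob is forced: more than 40 N between knob and unwinder (contact force between knob and unwinder above 40 N).
It fails at once if the mug is shifted more than 30 mm (distance of mug from where it was at the start of the episode above 0.03 m).
It also fails if it takes over 72 s, if anything falls off the work surface, if the arm or the gripper's body presses on something with over 40 N, if the wrist force passes 120 N, or if a joint passes its speed limit or range.

## Robot

A 6-joint arm with a two-finger parallel gripper is mounted at the origin on the work surface; the furniture and walls round the work are solid. World frame = base frame: x ahead of the robot, y to its left, z up, the work surface at z = 0. Lengths are in m, angles in rad, forces in N, time in s.
With the tool pointing down it reaches from about 0.3 to 1 m from the base axis. Payload 5.1 kg.
Tool frame: the origin (TCP) lies on the centre line of the jaws, within the pads' length; the fingertips stand 25 mm ahead of it and the grasp point (between the pads) lies 6 mm ahead of it (arm.tcp_to_tips is the distance from the TCP to the fingertips, in m); z points along the fingers, y is the line along which they close (so a half turn about z gives the same grasp; the last joint's range is limited). The gripper opens to 95 mm and grips with 3 to 60 N. Pads are 20 mm wide; open, the fingers measure 119 mm over their backs; the gripper's body (75 mm by 180 mm) begins 59 mm behind the grasp point.
Start: joints at [-1.242, 0.124, 1.65, -0, 1.367, -0.083], TCP at [0.26, -0.596, 0.24] pointing down, gripper open.
Joint ranges: [-2.61, 2.61], [-1.02, 2.33], [0.03, 2.71], [-1.35, 4.49], [0.32, 2.68], [-2.91, 2.91]. Speed limits (rad/s): [2.57, 2.57, 3.14, 3.14, 3.14, 3.14].

## Interface

Orientations are given as a rotation vector (axis times angle).
In Python, from workcell import read_state, cams, order, look_for, arm gives the robot as it stands.
- The arm moves only by the shell command python3 -m pendant 'ROWS' [FORCE]. ROWS is JSON, a list of rows, each an object with "slide": the shift along the tool's x, y, z in mm, a list of three; "yaw": the turn about the tool's z in rad; "fingers": the opening in per cent of the stroke, from 0 (shut) to 100 (fully open). In form: [{"slide": [x, y, z], "yaw": yaw, "fingers": fingers}, ...]. A call has 1 to 10 rows; each row shifts and turns the commanded pose from where the row before left it, along the tool's axes as they then stand; what a row does not reach is not made up. A row lasts 1/12 s, in which the tool goes at most 41.7 mm and 7.16 degrees, less where a joint would pass 70% of its speed; a pose out of reach is approached as far as the arm can. A call is refused whole if a number of a shift passes 41.7 or a number of a turn 0.125, either way. A call with a gripper value outside its range is refused whole. The fingers move at their own pace and stop on an object; FORCE is the grip in N (left out, the last holds). Time passes only in rows, so rows that do not move let the fingers close. It gives the time, the measured TCP pose, the force, the opening and the grip force at its end, in the units of the state.
- read_state(): the state, without advancing time (a new reading comes with each control period).
- cams.get_image(name): name is "scene" or "top" or "wrist"; returns a dict with "img" (480x640x3 uint8, red, green, blue), "depth" (480x640 float32, m along the optical axis (not along the pixel's ray), 0 where there is no reading), "fx", "fy", "cx", "cy" (pixels), "k1" (the pictures are not rectified: a ray, as slopes to the right and down, at radius r is drawn at 1 + k1 r^2 times it, then the intrinsics apply), "origin" and "rotation" of the camera in the world. Camera axes: x right, y down, z forward; pixel columns grow to the right and rows downward; lengths in m; the calibration is good to about 2 mm. A picture is of the moment at which its call begins.
- order.hand_in(): hands the job in; it is judged then, once.
Trained networks look in a picture, given as the dict that the camera call returned (one of the last four; its "shot" number tells which), for a name from the list of things; names that differ only in an ending like _2 or _b are one class to them, and where a whole thing is asked for, a point or a joint stands for the part that bears it (a point fixed in the world has none). Each returns a list of dicts, best first, with "p" (0 to 1); they miss things now and then, are a little off and sometimes report something else, mostly with a low value. They report only what shows in the picture. A call takes as long as a camera call. They do not tell look-alikes from the thing itself.
- look_for(picture, target): "rect" ([left, top, width, height] in pixels, round what is visible of it).
The state is a dict: "t": time; "joints": joint angles; "qvel": joint speeds; "effort": joint torques, N m; "ee_pos": TCP position; "ee_rot": TCP orientation; "force": force on the tool from outside, world axes, zero at the start; "torque": the same for the moment, N m; "opening": finger opening in m; "grasp_force": force on a finger pad.
Only numpy, scipy, OpenCV 4.12 (cv2) and the standard library are available. Lean on these libraries where they do the work, as an engineer would, in place of code of your own. Each camera call takes 0.05 s, during which the arm holds its last target. There are 200 camera calls.

## Working session

There is one attempt and no reset: what is moved stays moved. The work goes in short steps, Python scripts to look and compute and a shell command to move; the robot and the scene stay as the last step left them, time stands still between calls to the robot, and variables do not carry over. Pictures are saved under pics/ and viewed, at most 10 in all, crops included, and the job is handed in when it is done.

```bash
mkdir -p pics; ls; cat > h.py <<'E'
import numpy as np, cv2
from workcell import read_state, cams, order, look_for, arm
def ray(im,u,v):
    x=(np.asarray(u,float)-im["cx"])/im["fx"]; y=(np.asarray(v,float)-im["cy"])/im["fy"]
    a,b=x.copy(),y.copy()
    for _ in range(10):
        s=1+im["k1"]*(a*a+b*b); a=x/s; b=y/s
    return a,b
def world(im,u,v,d=None):
    u=np.asarray(u);v=np.asarray(v)
    if d is None: d=im["depth"][v.astype(int),u.astype(int)]
    a,b=ray(im,u,v); P=np.stack([a*d,b*d,d+0*a],-1)
    return P@np.array(im["rotation"]).T+np.array(im["origin"])
def onz(im,u,v,z):
    a,b=ray(im,u,v); D=np.stack([a,b,1+0*a],-1)@np.array(im["rotation"]).T; o=np.array(im["origin"])
    return o+D*((z-o[2])/D[...,2])[...,None]
def cloud(im):
    v,u=np.mgrid[:480,:640]; return world(im,u,v,im["depth"])
def save(im,n,crop=None,s=1):
    a=im["img"][:,:,::-1]
    if crop: x,y,w,h=crop; a=a[y:y+h,x:x+w]
    cv2.imwrite(f"pics/{n}.png",cv2.resize(a,None,fx=s,fy=s,interpolation=cv2.INTER_CUBIC))
E
python3 - <<'E'
from h import *
print(read_state()); print(arm.tcp_to_tips)
for c in ["top","scene"]:
    im=cams.get_image(c); save(im,c+"0")
    print(c,im["origin"],np.round(im["rotation"],3).tolist(),im["fx"],im["k1"])
    for t in ["knob","unwinder","mug"]:
        for r in look_for(im,t):
            x,y,w,h=r["rect"]; cx,cy=min(max(x+w/2,0),639),min(max(y+h/2,0),479)
            print(t,round(r["p"],2),np.round(r["rect"],0),np.round(world(im,np.array(cx),np.array(cy)),3))
E
```

```text
pics
{'t': 0.0, 'joints': array([-1.24160356e+00,  1.24518545e-01,  1.65165974e+00,  2.02304126e-06,
        1.36749944e+00, -8.26167418e-02]), 'qvel': array([ 0.00138063, -0.00014661, -0.00119743,  0.0029676 ,  0.00028423,
       -0.001388  ]), 'effort': array([-1.93805448e-03, -4.17610073e+01, -3.59928274e+01,  7.75094004e-02,
        4.93168796e-02, -2.06765562e-04]), 'ee_pos': array([ 0.25994778, -0.59511706,  0.23838673]), 'ee_rot': array([-3.07320526e+00, -6.41883929e-01,  3.99421916e-04]), 'force': array([ 0.54876781, -0.39092227,  0.15614979]), 'torque': array([ 0.01402222, -0.01053628,  0.05834107]), 'grasp_force': 0.0, 'opening': 0.09501338160818357}
0.025
top [0.58439028 0.18456769 1.07787599] [-2.216, 2.193, -0.06] 624.030506546432 0.05947398283166266
knob 0.94 [412. 178.  34.  33.] [-0.038 -0.438  0.455]
knob 0.55 [387.  91.  68.  71.] [-0.221 -0.621  0.272]
unwinder 0.67 [392. 246.  72.  70.] [ 0.286 -0.114  0.779]
mug 0.59 [193. 250.  71.  49.] [1.002 0.602 1.496]
scene [ 0.73028884 -0.3226092   0.75202059] [-2.499, -0.251, 0.072] 492.1604001139118 -0.06379113018426028
knob 0.88 [216. 201.  42.  35.] [1.181 0.128 1.203]
knob 0.65 [387. 319.  68.  67.] [ 0.355 -0.697  0.377]
knob 0.39 [280. 151.  46.  63.] [ 0.919 -0.134  0.94 ]
unwinder 0.94 [224. 308.  74.  69.] [ 0.969 -0.084  0.99 ]
mug 0.78 [283. 148.  43.  65.] [ 0.909 -0.144  0.931]
```

Rotation is a rotation vector; I'll convert it.

```bash
sed -i 's/^import numpy.*/&\nfrom scipy.spatial.transform import Rotation as R/; s/np.array(im\["rotation"\])/R.from_rotvec(im["rotation"]).as_matrix()/' h.py
python3 - <<'E'
from h import *
ims=[]
for c in ["top","scene"]:
    im=cams.get_image(c); ims.append(im)
    for t in ["knob","unwinder","mug"]:
        for r in look_for(im,t):
            x,y,w,h=r["rect"]; cx,cy=min(max(x+w/2,0),639),min(max(y+h/2,0),479)
            print(c,t,round(r["p"],2),np.round(r["rect"],0),np.round(world(im,np.array(cx),np.array(cy)),3), "width mm",round(w*im["depth"][int(cy),int(cx)]/im["fx"]*1e3))
a=np.hstack([i["img"][:,:,::-1] for i in ims]); cv2.imwrite("pics/both.png",cv2.resize(a,(800,300),interpolation=cv2.INTER_AREA))
E
```

```text
top knob 0.97 [280. 319.  43.  51.] [0.466 0.216 0.066] width mm 69
top knob 0.93 [413. 178.  31.  33.] [0.717 0.004 0.02 ] width mm 52
top knob 0.81 [388.  92.  66.  67.] [0.82  0.027 0.084] width mm 105
top unwinder 0.91 [393. 246.  72.  72.] [0.569 0.008 0.053] width mm 117
top mug 0.76 [197. 250.  68.  48.] [0.577 0.34  0.005] width mm 116
top mug 0.67 [276. 321.  45.  47.] [0.466 0.219 0.064] width mm 73
scene knob 0.92 [335. 336.  37.  38.] [ 0.725 -0.004  0.034] width mm 57
scene knob 0.84 [213. 203.  44.  34.] [0.474 0.204 0.054] width mm 81
scene knob 0.83 [389. 320.  67.  64.] [0.83  0.014 0.051] width mm 102
scene unwinder 0.94 [223. 306.  76.  75.] [ 0.587 -0.027  0.064] width mm 115
scene mug 0.94 [281. 151.  44.  64.] [0.568 0.349 0.023] width mm 88
```

View pics/top0.png

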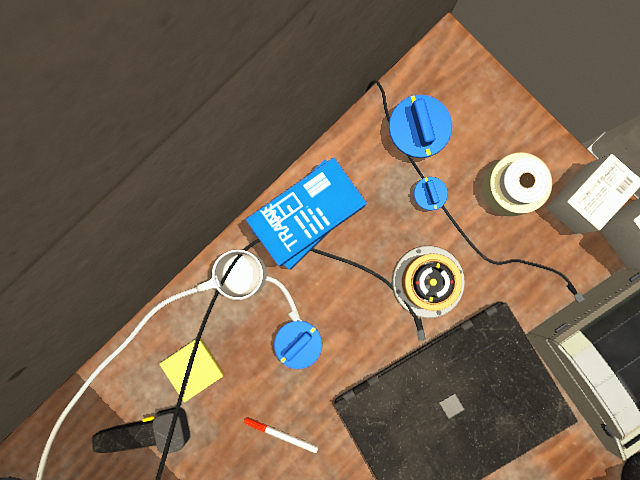

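View pics/scene0.png

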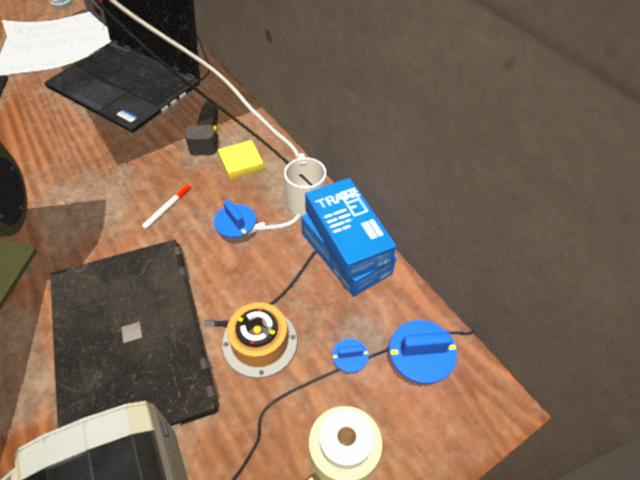

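Top view: the middle-sized blue knob is at (298,345) with its bar pointing up-right, the small one is at (431,193), and the large one is at (421,126). The unwinder mouth is at (433,282) and the mug at (238,273). The scene view agrees.

```bash
cat >> h.py <<'E'
def masks(im,box):
    x,y,w,h=box; hsv=cv2.cvtColor(im["img"],cv2.COLOR_RGB2HSV); m=np.zeros((480,640),bool); m[y:y+h,x:x+w]=1
    H,S,V=hsv[...,0],hsv[...,1],hsv[...,2]
    return (m&(H>95)&(H<125)&(S>120)&(V>60)), (m&(H>21)&(H<35)&(S>150)&(V>140)), m&((H<6)|(H>174))&(S>150)&(V>90)
def comps(m,mn=3):
    n,l,s,c=cv2.connectedComponentsWithStats(m.astype(np.uint8)); return [(s[i,4],c[i]) for i in range(1,n) if s[i,4]>=mn]
def tool(p,rot=None):
    s=read_state(); M=R.from_rotvec(s["ee_rot"]).as_matrix(); return M,s["ee_pos"],M.T@(np.asarray(p)-s["ee_pos"])
E
python3 - <<'E'
from h import *
im=cams.get_image("top")
P=cloud(im)
b,y,r=masks(im,(265,310,70,75))
Q=P[b]; fl=Q[(Q[:,2]<0.045)&(Q[:,2]>.02)]; br=Q[Q[:,2]>0.052]
print(len(fl),fl[:,:2].min(0),fl[:,:2].max(0),fl[:,2].mean(),"bar",br.mean(0))
print("minarea",cv2.minAreaRect(br[:,:2].astype(np.float32)*1000))
v,u=np.nonzero(b); print("flange circ onz", [onz(im,np.array(c[1][0]),np.array(c[1][1]),.033).round(4) for c in comps(y)], [c for c in comps(y)])
b,y,r=masks(im,(395,245,75,75))
for n,m in (("y",y),("r",r)):
    for a,c in comps(m): print(n,a,c.round(1),onz(im,c[0],c[1],.064).round(4))
M,p,d=tool([.466,.217,.2]); print(M.round(3).tolist(),p,d.round(3))
wi=cams.get_image("wrist"); print(wi["fx"],M.T@(np.array(wi["origin"])-p), (M.T@R.from_rotvec(wi["rotation"]).as_matrix()).round(2).tolist())
E
```

```text
1416 [0.42305835 0.18369905] [0.50099241 0.26047962] 0.033407056180097996 bar [0.46635644 0.22100464 0.08583732]
minarea ((508.649658203125, 201.80203247070312), (29.116804122924805, 152.6002960205078), 66.37846374511719)
flange circ onz [array([0.487 , 0.1982, 0.033 ]), array([0.4377, 0.2467, 0.033 ])] [(np.int32(8), array([312.5, 329.5])), (np.int32(8), array([282.875, 359.25 ]))]
y 14 [437.7 265.1] [ 0.5961 -0.0043  0.064 ]
y 20 [432.5 282. ] [0.5686 0.0041 0.064 ]
y 5 [461. 282.] [ 0.5691 -0.042   0.064 ]
y 14 [430.9 298.7] [0.5415 0.0067 0.064 ]
r 9 [417.1 282.3] [0.5677 0.029  0.064 ]
r 9 [451.1 281.3] [ 0.57  -0.026  0.064]
[[0.916, 0.4, 0.0], [0.4, -0.916, -0.0], [0.0, 0.0, -1.0]] [ 0.26010079 -0.5956867   0.23970427] [ 0.514 -0.662  0.04 ]
331.85037995667375 [ 0.06895714  0.00046947 -0.14496634] [[-0.0, -0.97, -0.25], [1.0, -0.0, 0.0], [-0.0, -0.25, 0.97]]
```

```bash
python3 - <<'E'
from h import *
for c in ["top","scene"]:
    im=cams.get_image(c); P=cloud(im).reshape(-1,3)[im["depth"].ravel()>0]
    print(c)
    for y in np.arange(-.7,.45,.1):
        print(round(y,2),[ (lambda q: round(float(np.percentile(q,99)),2) if len(q)>20 else None)(P[(abs(P[:,1]-y-.05)<.05)&(abs(P[:,0]-x-.05)<.05),2]) for x in np.arange(.1,.9,.1)])
E
```

```text
top
-0.7 [None, None, None, None, None, None, None, None]
-0.6 [None, None, None, None, None, None, None, None]
-0.5 [None, None, None, None, None, None, -0.08, None]
-0.4 [None, 0.03, 0.1, None, 0.11, 0.11, 0.09, 0.1]
-0.3 [None, 0.05, 0.16, 0.16, 0.16, 0.12, 0.1, 0.12]
-0.2 [None, 0.03, 0.03, 0.16, 0.13, 0.07, 0.09, 0.0]
-0.1 [None, 0.03, 0.03, 0.03, 0.07, 0.06, 0.06, 0.05]
-0.0 [None, 0.03, 0.03, 0.03, 0.07, 0.06, 0.08, 0.09]
0.1 [None, 0.03, 0.03, 0.04, 0.01, 0.11, 0.11, 0.46]
0.2 [None, 0.01, 0.01, 0.07, 0.09, 0.11, 0.68, 0.57]
0.3 [None, 0.01, 0.22, 0.15, 0.09, 0.75, 0.77, None]
0.4 [None, 0.05, 0.05, 0.03, 0.54, 0.64, None, None]
scene
-0.7 [None, None, None, None, None, None, None, None]
-0.6 [None, None, None, None, None, None, None, None]
-0.5 [None, None, None, None, None, None, None, None]
-0.4 [None, None, None, None, None, None, None, None]
-0.3 [None, 0.0, 0.16, 0.16, 0.16, 0.09, None, None]
-0.2 [0.0, 0.03, 0.03, 0.16, 0.13, 0.06, 0.09, 0.0]
-0.1 [0.01, 0.03, 0.03, 0.03, 0.07, 0.06, 0.06, 0.05]
-0.0 [0.25, 0.2, 0.03, 0.03, 0.07, 0.06, 0.08, 0.09]
0.1 [0.26, 0.03, 0.03, 0.03, 0.01, 0.11, 0.11, 0.53]
0.2 [0.0, 0.01, 0.01, 0.06, 0.09, 0.11, 0.47, 0.5]
0.3 [0.0, 0.24, 0.23, 0.15, 0.09, 0.41, 0.44, None]
0.4 [0.33, 0.32, 0.05, 0.03, 0.34, 0.37, None, None]
```

```bash
python3 -m pendant '[{"slide":[0,0,-30],"yaw":-0.12,"fingers":100},{"slide":[0,0,-35],"yaw":-0.12,"fingers":100},{"slide":[0,0,-35],"yaw":-0.12,"fingers":100},{"slide":[0,0,0],"yaw":-0.12,"fingers":100},{"slide":[0,0,0],"yaw":-0.12,"fingers":100},{"slide":[0,0,0],"yaw":0,"fingers":100}]'
```

```text
t: 1.5
ee_pos: [0.2602, -0.596, 0.3409]
ee_rot: [2.745, 1.524, -0.001]
force: [0.4, -1.0, -0.4]
opening: 0.0952
grasp_force: 0.0
```

```bash
for i in 1; do python3 -m pendant '[{"slide":[33.4,-10.9,0],"yaw":0,"fingers":100},{"slide":[33.4,-10.9,0],"yaw":0,"fingers":100},{"slide":[33.4,-10.9,0],"yaw":0,"fingers":100},{"slide":[33.4,-10.9,0],"yaw":0,"fingers":100},{"slide":[33.4,-10.9,0],"yaw":0,"fingers":100},{"slide":[33.4,-10.9,0],"yaw":0,"fingers":100},{"slide":[33.4,-10.9,0],"yaw":0,"fingers":100},{"slide":[33.4,-10.9,0],"yaw":0,"fingers":100}]'; done
python3 -m pendant '[{"slide":[33.4,-10.9,0],"yaw":0,"fingers":100},{"slide":[33.4,-10.9,0],"yaw":0,"fingers":100},{"slide":[33.4,-10.9,0],"yaw":0,"fingers":100},{"slide":[33.4,-10.9,0],"yaw":0,"fingers":100},{"slide":[33.4,-10.9,0],"yaw":0,"fingers":100},{"slide":[33.4,-10.9,0],"yaw":0,"fingers":100},{"slide":[33.4,-10.9,0],"yaw":0,"fingers":100},{"slide":[33.4,-10.9,0],"yaw":0,"fingers":100}]'
python3 -m pendant '[{"slide":[33.4,-10.9,0],"yaw":0,"fingers":100},{"slide":[33.4,-10.9,0],"yaw":0,"fingers":100},{"slide":[33.4,-10.9,0],"yaw":0,"fingers":100},{"slide":[33.4,-10.9,0],"yaw":0,"fingers":100},{"slide":[33.4,-10.9,0],"yaw":0,"fingers":100},{"slide":[33.4,-10.9,0],"yaw":0,"fingers":100},{"slide":[0,0,0],"yaw":0,"fingers":100}]'
python3 -m pendant '[{"slide":[0,0,0],"yaw":-0.12,"fingers":100},{"slide":[0,0,0],"yaw":-0.12,"fingers":100},{"slide":[0,0,0],"yaw":-0.12,"fingers":100},{"slide":[0,0,0],"yaw":-0.12,"fingers":100},{"slide":[0,0,0],"yaw":-0.12,"fingers":100},{"slide":[0,0,0],"yaw":-0.12,"fingers":100},{"slide":[0,0,0],"yaw":-0.12,"fingers":100},{"slide":[0,0,0],"yaw":-0.12,"fingers":100},{"slide":[0,0,0],"yaw":-0.12,"fingers":100},{"slide":[0,0,0],"yaw":-0.12,"fingers":100}]'
python3 -m pendant '[{"slide":[0,0,35],"yaw":-0.12,"fingers":100},{"slide":[0,0,35],"yaw":-0.03,"fingers":100},{"slide":[0,0,30],"yaw":0,"fingers":100},{"slide":[0,0,0],"yaw":0,"fingers":100},{"slide":[0,0,0],"yaw":0,"fingers":100}]'
python3 - <<'E'
from h import *
wi=cams.get_image("wrist"); save(wi,"w1"); print(read_state()["joints"])
M,p,_=tool([0,0,0]); print(p, np.degrees(np.arctan2(M[1,0],M[0,0])))
for r in look_for(wi,"knob")[:3]:
    x,y,w,h=map(int,r["rect"]); print(r["p"],x,y,w,h)
    b,ye,rd=masks(wi,(max(x-5,0),max(y-5,0),w+10,h+10))
    for a,c in comps(ye,5): print(a,c,onz(wi,c[0],c[1],.033).round(4))
    Q=cloud(wi)[b]; br=Q[(Q[:,2]>.055)&(Q[:,2]<.075)]; print("bar",cv2.minAreaRect((br[:,:2]*1000).astype(np.float32)),br[:,2].mean())
E
```

```text
t: 2.17
ee_pos: [0.3278, -0.3211, 0.3389]
ee_rot: [-2.75, -1.516, 0.0]
force: [0.4, -0.1, -0.0]
opening: 0.0951
grasp_force: 0.0
t: 2.83
ee_pos: [0.3954, -0.0484, 0.3392]
ee_rot: [-2.751, -1.517, 0.0]
force: [1.6, 0.2, 0.1]
opening: 0.0949
grasp_force: 0.0
t: 3.42
ee_pos: [0.4465, 0.1589, 0.3385]
ee_rot: [-2.744, -1.525, 0.001]
force: [-0.4, -0.7, -0.6]
opening: 0.0952
grasp_force: 0.0
t: 4.25
ee_pos: [0.4462, 0.154, 0.339]
ee_rot: [-1.405, -2.809, 0.001]
force: [-0.4, -0.2, -0.5]
opening: 0.095
grasp_force: 0.0
t: 4.67
ee_pos: [0.4453, 0.1539, 0.2379]
ee_rot: [-1.196, -2.901, 0.004]
force: [0.0, 0.1, 1.0]
opening: 0.0948
grasp_force: 0.0
[ 2.18895294e-01 -2.83262286e-01  2.03163263e+00  5.44386048e-06
  1.39327078e+00 -5.70299526e-01]
[0.44667225 0.15427834 0.24037267] 135.21747725600412
0.64 336 151 77 75
28 [377.28571429 155.35714286] [0.4402 0.246  0.033 ]
17 [374.94117647 222.64705882] [0.4902 0.197  0.033 ]
bar ((464.09124755859375, 221.2639617919922), (14.300851821899414, 52.82978057861328), 45.39636993408203) 0.0626876612925937
0.55 441 459 21 6
bar ((0.0, 0.0), (0.0, 0.0), 0.0) nan<stdin>:8: RuntimeWarning: Mean of empty slice.
  ret = ret.dtype.type(ret / rcount)
```

View pics/w1.png

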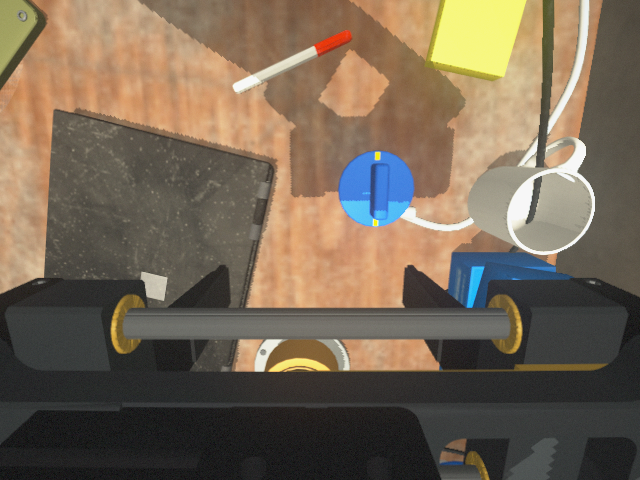

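The wrist view shows the knob at (377,188) with its bar vertical, so it's aligned with tool x. The mug at (540,205) is clear of the gripper. Next I align and go down.

```bash
python3 -m pendant '[{"slide":[17.5,30,0],"yaw":-0.004,"fingers":100},{"slide":[17.2,30,0],"yaw":0,"fingers":100},{"slide":[0,0,35],"yaw":0,"fingers":100},{"slide":[0,0,35],"yaw":0,"fingers":100},{"slide":[0,0,30],"yaw":0,"fingers":100},{"slide":[0,0,0],"yaw":0,"fingers":100},{"slide":[0,0,0],"yaw":0,"fingers":100}]'
python3 - <<'E'
from h import *
M,p,d=tool([.4642,.2214,.061]); print(p,(d*1000).round(1), np.degrees(np.arctan2(M[1,0],M[0,0])))
E
```

```text
t: 5.35
ee_pos: [0.4643, 0.2217, 0.1406]
ee_rot: [-1.189, -2.908, 0.0]
force: [1.3, 0.3, 0.6]
opening: 0.0952
grasp_force: 0.0
[0.46427494 0.22167202 0.14058339] [-0.1 -0.2 79.6] 135.52229266531674
```

```bash
python3 -m pendant '[{"slide":[0,0,25],"yaw":0,"fingers":100},{"slide":[0,0,25],"yaw":0,"fingers":100},{"slide":[0,0,18],"yaw":0,"fingers":100},{"slide":[0,0,11],"yaw":0,"fingers":100},{"slide":[0,0,0],"yaw":0,"fingers":100},{"slide":[0,0,0],"yaw":0,"fingers":100}]' 25
python3 -m pendant '[{"slide":[0,0,0],"yaw":0,"fingers":0},{"slide":[0,0,0],"yaw":0,"fingers":0},{"slide":[0,0,0],"yaw":0,"fingers":0},{"slide":[0,0,0],"yaw":0,"fingers":0},{"slide":[0,0,0],"yaw":0,"fingers":0},{"slide":[0,0,0],"yaw":0,"fingers":0},{"slide":[0,0,0],"yaw":0,"fingers":0},{"slide":[0,0,0],"yaw":0,"fingers":0},{"slide":[0,0,0],"yaw":0,"fingers":0},{"slide":[0,0,0],"yaw":0,"fingers":0}]' 25
```

```text
t: 5.85
ee_pos: [0.4656, 0.222, 0.0629]
ee_rot: [1.188, 2.906, 0.003]
force: [0.4, 0.4, -0.8]
opening: 0.0953
grasp_force: 0.0
t: 6.68
ee_pos: [0.4639, 0.2216, 0.0606]
ee_rot: [-1.188, -2.908, 0.0]
force: [0.6, -0.2, -0.0]
opening: 0.0338
grasp_force: 0.0
```

```bash
python3 -m pendant '[{"slide":[0,0,0],"yaw":0,"fingers":0},{"slide":[0,0,0],"yaw":0,"fingers":0},{"slide":[0,0,0],"yaw":0,"fingers":0},{"slide":[0,0,0],"yaw":0,"fingers":0},{"slide":[0,0,0],"yaw":0,"fingers":0},{"slide":[0,0,0],"yaw":0,"fingers":0}]' 25
python3 -m pendant '[{"slide":[0,0,-10],"yaw":0,"fingers":0},{"slide":[0,0,-25],"yaw":0,"fingers":0},{"slide":[0,0,-35],"yaw":0,"fingers":0},{"slide":[0,0,-35],"yaw":0,"fingers":0},{"slide":[0,0,-20],"yaw":0,"fingers":0},{"slide":[0,0,0],"yaw":0,"fingers":0}]'
python3 - <<'E'
from h import *
M,p,d=tool([.569,.0013,.2]); print(p,(d*1000).round(1), np.degrees(np.arctan2(M[1,0],M[0,0])))
E
```

```text
t: 7.18
ee_pos: [0.4639, 0.2215, 0.0606]
ee_rot: [-1.188, -2.908, 0.0]
force: [0.8, -0.3, -0.5]
opening: 0.0136
grasp_force: 25.0
t: 7.68
ee_pos: [0.467, 0.2227, 0.1926]
ee_rot: [1.185, 2.901, 0.012]
force: [0.9, -0.0, -2.1]
opening: 0.0141
grasp_force: 25.0
[0.46697145 0.2227223  0.19264187] [-227.9  -86.6   -7.1] 135.55272590410962
```

```bash
python3 -m pendant '[{"slide":[-14,-2.3,-15],"yaw":0,"fingers":0},{"slide":[-25,-4,-5],"yaw":0,"fingers":0},{"slide":[-30,-4.7,0],"yaw":0,"fingers":0},{"slide":[-32,-5,0],"yaw":0,"fingers":0},{"slide":[-35,-5.5,0],"yaw":0,"fingers":0},{"slide":[-35,-5.5,0],"yaw":0,"fingers":0},{"slide":[-35,-5.5,0],"yaw":0,"fingers":0},{"slide":[-32,-5,0],"yaw":0,"fingers":0},{"slide":[-30,-4.7,0],"yaw":0,"fingers":0},{"slide":[-20,-3.3,0],"yaw":0,"fingers":0}]'
python3 -m pendant '[{"slide":[0,0,0],"yaw":-0.1,"fingers":0},{"slide":[0,0,0],"yaw":-0.1,"fingers":0},{"slide":[0,0,0],"yaw":-0.1,"fingers":0},{"slide":[0,0,0],"yaw":-0.1,"fingers":0},{"slide":[0,0,0],"yaw":-0.1,"fingers":0},{"slide":[0,0,0],"yaw":-0.077,"fingers":0},{"slide":[0,0,0],"yaw":0,"fingers":0},{"slide":[0,0,0],"yaw":0,"fingers":0}]'
cat > mouth.py <<'E'
from h import *
import sys
wi=cams.get_image("wrist"); save(wi,sys.argv[1])
M,p,d=tool([.569,.0013,.2]); print(p, np.degrees(np.arctan2(M[1,0],M[0,0])))
P=cloud(wi)
b,ye,rd=masks(wi,(0,0,640,480))
for n,m in (("y",ye),("r",rd)):
    for a,c in comps(m,8):
        q=onz(wi,c[0],c[1],.064)
        if np.hypot(q[0]-.569,q[1])<.08: print(n,a,c.round(1),q.round(4))
E
python3 mouth.py w2
```

```text
t: 8.52
ee_pos: [0.638, -0.0151, 0.2038]
ee_rot: [-1.19, -2.905, 0.002]
force: [-0.1, 0.2, -0.8]
opening: 0.0137
grasp_force: 25.0
t: 9.18
ee_pos: [0.6369, -0.0125, 0.2043]
ee_rot: [-0.315, -3.124, -0.0]
force: [0.2, -0.8, -1.5]
opening: 0.0141
grasp_force: 25.0
[ 0.63709039 -0.01254453  0.20457455] 168.49977515395253
y 67 [317.  122.3] [0.5442 0.0066 0.064 ]
y 48 [316.5 190.5] [ 0.5983 -0.0049  0.064 ]
y 135 [316. 221.] [ 0.6242 -0.0106  0.064 ]
r 26 [349.5 149. ] [0.5702 0.0288 0.064 ]
r 23 [284.6 165.2] [ 0.5722 -0.0269  0.064 ]
```

View pics/w2.png

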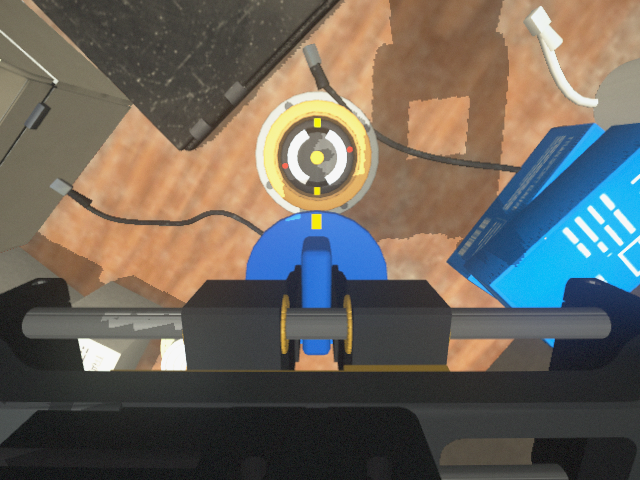

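The mouth is at (317,157), with yellow bars at (317,122) and (317,190). The knob is in the jaws, with its bar vertical at x≈316. I'll zoom in to check the slot direction.

```bash
python3 - <<'E'
import cv2
a=cv2.imread("pics/w2.png")[105:240,245:390]; cv2.imwrite("pics/w2z.png",cv2.resize(a,None,fx=4,fy=4,interpolation=cv2.INTER_CUBIC))
E
```

```text
(no output)
```

View pics/w2z.png

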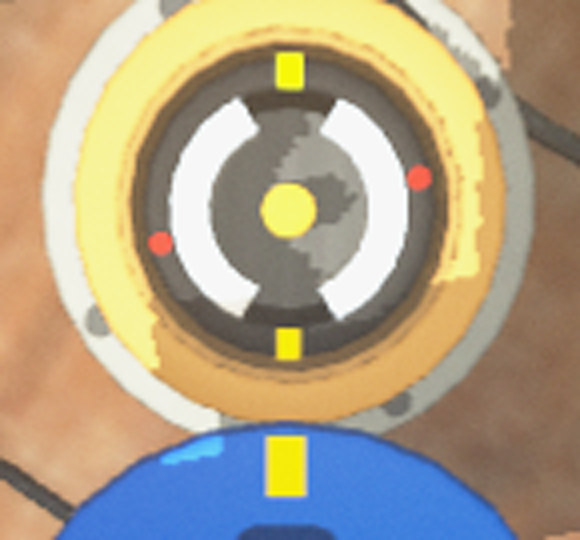

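```bash
python3 - <<'E'
from h import *
wi=cams.get_image("wrist"); M,p,_=tool([0,0,0])
b,ye,rd=masks(wi,(290,205,50,35))
for a,c in comps(ye,8):
    q=onz(wi,c[0],c[1],p[2]-.0606+.033); print(a,c,q,"tool",M.T@(q-p)*1000)
print("mouth in tool",M.T@(np.array([.5712,.001,.064])-p)*1000,M.T@(np.array([.5689,.0013,.064])-p)*1000)
Q=cloud(wi); v,u=np.nonzero(b); print((M.T@(Q[221,300]-p)))
E
```

```text
135 [316. 221.] [ 0.6031774  -0.00610414  0.17724157] tool [34.60445328 -0.45608999 27.64661715]
mouth in tool [ 67.2036745    0.15387088 140.93207264] [ 6.95173696e+01 -9.85227144e-03  1.40935202e+02]
[ 0.03447907 -0.00894541  0.02833879]
```

```bash
python3 -m pendant '[{"slide":[15,0,0],"yaw":0,"fingers":0},{"slide":[25,0,0],"yaw":0,"fingers":0},{"slide":[20,0,0],"yaw":0,"fingers":0},{"slide":[7.8,0,0],"yaw":0,"fingers":0},{"slide":[0,0,20],"yaw":0,"fingers":0},{"slide":[0,0,30],"yaw":0,"fingers":0},{"slide":[0,0,15],"yaw":0,"fingers":0},{"slide":[0,0,0],"yaw":0,"fingers":0},{"slide":[0,0,0],"yaw":0,"fingers":0}]'
python3 - <<'E'
from h import *
for n in ["scene","top"]:
    im=cams.get_image(n); save(im,n+"2",(200,270,120,110) if n=="scene" else (385,235,100,100),5)
print(tool([.5706,.0008,.1246])[1:], read_state()["force"],read_state()["torque"])
E
```

```text
t: 10.03
ee_pos: [0.5708, 0.0008, 0.1398]
ee_rot: [-0.312, -3.124, 0.0]
force: [0.1, 0.4, -0.5]
opening: 0.014
grasp_force: 25.0
(array([0.57241666, 0.00063397, 0.14231143]), array([ 0.0018609 , -0.00020121,  0.01770647])) [ 0.04704746  1.01512853 -0.91412879] [ 0.05464676 -0.12666905  0.05512882]
```

View pics/scene2.png

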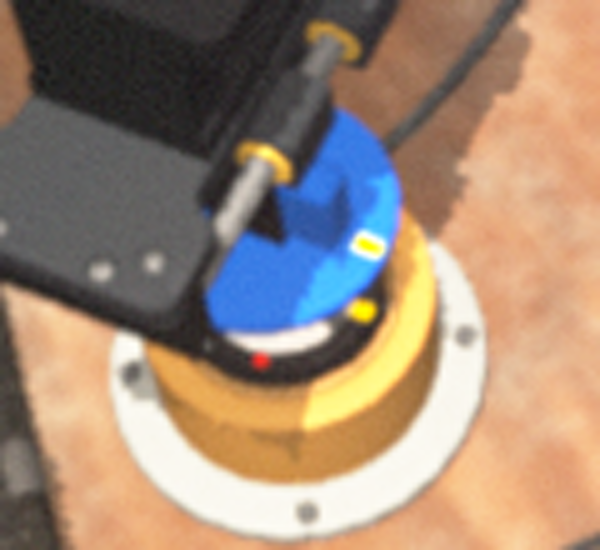

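The scene view shows the knob directly over the mouth, with its yellow mark at (367,245) in line with the rim's yellow bar at (360,310). Descending gently.

```bash
python3 -m pendant '[{"slide":[0,0,5],"yaw":0,"fingers":0},{"slide":[0,0,5],"yaw":0,"fingers":0},{"slide":[0,0,4],"yaw":0,"fingers":0},{"slide":[0,0,3],"yaw":0,"fingers":0},{"slide":[0,0,2],"yaw":0,"fingers":0},{"slide":[0,0,2],"yaw":0,"fingers":0},{"slide":[0,0,1],"yaw":0,"fingers":0},{"slide":[0,0,0],"yaw":0,"fingers":0},{"slide":[0,0,0],"yaw":0,"fingers":0}]'
python3 -c "
from h import *
print(read_state()['ee_pos'],read_state()['force'],read_state()['torque'])"
```

```text
t: 10.88
ee_pos: [0.5712, 0.0008, 0.1187]
ee_rot: [0.312, 3.126, 0.0]
force: [-0.2, 0.6, -2.3]
opening: 0.0142
grasp_force: 25.0
[0.57119896 0.00080699 0.1186734 ] [-0.23779272  0.56472034 -2.28037764] [ 0.0758806  -0.17194479  0.0331835 ]
```

```bash
python3 -m pendant '[{"slide":[0,0,1.5],"yaw":0,"fingers":0},{"slide":[0,0,1.5],"yaw":0,"fingers":0},{"slide":[0,0,1],"yaw":0,"fingers":0},{"slide":[0,0,0],"yaw":0,"fingers":0}]'
python3 -m pendant '[{"slide":[0,0,1],"yaw":0,"fingers":0},{"slide":[0,0,1],"yaw":0,"fingers":0},{"slide":[0,0,0],"yaw":0,"fingers":0}]'
python3 -m pendant '[{"slide":[0,0,1],"yaw":0,"fingers":0},{"slide":[0,0,1],"yaw":0,"fingers":0},{"slide":[0,0,0],"yaw":0,"fingers":0}]'
```

```text
t: 11.22
ee_pos: [0.571, 0.0008, 0.1143]
ee_rot: [-0.312, -3.126, 0.0]
force: [-1.0, 0.0, -1.5]
opening: 0.0136
grasp_force: 25.0
t: 11.47
ee_pos: [0.5712, 0.0008, 0.1126]
ee_rot: [0.312, 3.126, 0.0]
force: [-0.9, 0.7, -0.5]
opening: 0.0139
grasp_force: 25.0
t: 11.72
ee_pos: [0.5713, 0.0008, 0.1107]
ee_rot: [0.312, 3.126, 0.0]
force: [-0.3, 0.4, -0.1]
opening: 0.0137
grasp_force: 25.0
```

The lugs are through: depth is about 14 mm with only spring force. Pressing on to about 23.5 mm.

```bash
python3 -m pendant '[{"slide":[0,0,1.5],"yaw":0,"fingers":0},{"slide":[0,0,1.5],"yaw":0,"fingers":0},{"slide":[0,0,1],"yaw":0,"fingers":0},{"slide":[0,0,0],"yaw":0,"fingers":0}]'
python3 -m pendant '[{"slide":[0,0,1.5],"yaw":0,"fingers":0},{"slide":[0,0,1.5],"yaw":0,"fingers":0},{"slide":[0,0,0],"yaw":0,"fingers":0}]'
python3 -m pendant '[{"slide":[0,0,1],"yaw":0,"fingers":0},{"slide":[0,0,1],"yaw":0,"fingers":0},{"slide":[0,0,0.8],"yaw":0,"fingers":0},{"slide":[0,0,0],"yaw":0,"fingers":0},{"slide":[0,0,0],"yaw":0,"fingers":0}]'
```

```text
t: 12.05
ee_pos: [0.5714, 0.0007, 0.1069]
ee_rot: [0.312, 3.126, 0.0]
force: [-0.6, -0.7, 3.3]
opening: 0.0138
grasp_force: 25.0
t: 12.3
ee_pos: [0.5714, 0.0008, 0.1038]
ee_rot: [0.312, 3.126, -0.0]
force: [-0.7, 0.4, 4.3]
opening: 0.0138
grasp_force: 25.0
t: 12.72
ee_pos: [0.5715, 0.0008, 0.1013]
ee_rot: [0.312, 3.126, 0.0]
force: [-1.6, -0.6, 5.9]
opening: 0.0138
grasp_force: 25.0
```

```bash
python3 -m pendant '[{"slide":[0,0,1],"yaw":0,"fingers":0},{"slide":[0,0,0],"yaw":0.06,"fingers":0},{"slide":[0,0,0],"yaw":0.06,"fingers":0},{"slide":[0,0,0],"yaw":0.06,"fingers":0},{"slide":[0,0,0],"yaw":0.06,"fingers":0},{"slide":[0,0,0],"yaw":0,"fingers":0}]'
python3 -c "
from h import *
print(read_state()['force'],read_state()['torque'])"
```

```text
t: 13.22
ee_pos: [0.5719, 0.0007, 0.1007]
ee_rot: [0.686, 3.064, 0.0]
force: [-1.9, -0.6, 6.3]
opening: 0.014
grasp_force: 25.0
[-1.89412034 -0.61885456  6.29366835] [0.08582288 0.10045685 0.04794571]
```

```bash
python3 -m pendant '[{"slide":[0,0,0],"yaw":0.07,"fingers":0},{"slide":[0,0,0],"yaw":0.07,"fingers":0},{"slide":[0,0,0],"yaw":0.07,"fingers":0},{"slide":[0,0,0],"yaw":0.07,"fingers":0},{"slide":[0,0,0],"yaw":0.07,"fingers":0},{"slide":[0,0,0],"yaw":0,"fingers":0}]'
python3 -m pendant '[{"slide":[0,0,0],"yaw":0.07,"fingers":0},{"slide":[0,0,0],"yaw":0.07,"fingers":0},{"slide":[0,0,0],"yaw":0.07,"fingers":0},{"slide":[0,0,0],"yaw":0.07,"fingers":0},{"slide":[0,0,0],"yaw":0.07,"fingers":0},{"slide":[0,0,0],"yaw":0,"fingers":0}]'
python3 -c "
from h import *
s=read_state();print(s['force'],s['torque'],s['joints'])"
```

```text
t: 13.72
ee_pos: [0.5721, 0.0008, 0.1008]
ee_rot: [1.21, 2.897, 0.001]
force: [-1.9, 0.3, 5.5]
opening: 0.0138
grasp_force: 25.0
t: 14.22
ee_pos: [0.572, 0.0008, 0.1008]
ee_rot: [1.696, 2.642, 0.002]
force: [-0.5, 0.9, 7.1]
opening: 0.0139
grasp_force: 25.0
[-0.50818554  0.87411046  7.11383903] [0.12334968 0.08024481 0.03757356] [-9.24989140e-02  7.98484580e-02  1.94344343e+00  3.16631605e-04
  1.11620168e+00 -5.22280404e-01]
```

```bash
python3 -m pendant '[{"slide":[0,0,0],"yaw":0.06,"fingers":0},{"slide":[0,0,0],"yaw":0.06,"fingers":0},{"slide":[0,0,0],"yaw":0.06,"fingers":0},{"slide":[0,0,0],"yaw":0.06,"fingers":0},{"slide":[0,0,0],"yaw":0.06,"fingers":0},{"slide":[0,0,0],"yaw":0,"fingers":0}]'
python3 -c "
from h import *
s=read_state();print(s['force'],s['torque'])"
python3 -m pendant '[{"slide":[0,0,0],"yaw":0.04,"fingers":0},{"slide":[0,0,0],"yaw":0.04,"fingers":0},{"slide":[0,0,0],"yaw":0,"fingers":0},{"slide":[0,0,0],"yaw":0,"fingers":0}]'
python3 -c "
from h import *
s=read_state();print(s['force'],s['torque'],tool([0,0,0])[0][:,0])"
```

```text
t: 14.72
ee_pos: [0.5719, 0.0008, 0.1008]
ee_rot: [2.071, 2.36, 0.002]
force: [-1.0, -0.1, 6.1]
opening: 0.0137
grasp_force: 25.0
[-1.03320156 -0.09495109  6.07606268] [0.06033705 0.14294625 0.02818109]
t: 15.05
ee_pos: [0.5718, 0.0008, 0.1007]
ee_rot: [2.162, 2.277, 0.002]
force: [-1.1, 0.1, 6.9]
opening: 0.014
grasp_force: 25.0
[-1.13078318  0.09266095  6.88815451] [ 0.08725801  0.09884313 -0.0250227 ] [-5.18577032e-02  9.98654481e-01 -7.28214516e-05]
```

```bash
python3 -m pendant '[{"slide":[0,0,0],"yaw":0.02,"fingers":0},{"slide":[0,0,0],"yaw":0.015,"fingers":0},{"slide":[0,0,0],"yaw":0,"fingers":0}]'
python3 -c "
from h import *
s=read_state();print(s['force'],s['torque'],tool([0,0,0])[0][:,0])"
```

```text
t: 15.3
ee_pos: [0.5717, 0.0008, 0.1007]
ee_rot: [2.202, 2.239, 0.001]
force: [-1.7, 0.5, 7.1]
opening: 0.0142
grasp_force: 25.0
[-1.71174602  0.54855667  7.14878472] [0.06049537 0.28135156 0.02202472] [-1.67223597e-02  9.99860171e-01  1.77020569e-05]
```

```bash
python3 -m pendant '[{"slide":[0,0,-1],"yaw":0,"fingers":0},{"slide":[0,0,-1],"yaw":0,"fingers":0},{"slide":[0,0,-1],"yaw":0,"fingers":0},{"slide":[0,0,-1],"yaw":0,"fingers":0},{"slide":[0,0,0],"yaw":0,"fingers":0},{"slide":[0,0,0],"yaw":0,"fingers":0}]'
python3 -m pendant '[{"slide":[0,0,-1],"yaw":0,"fingers":0},{"slide":[0,0,0],"yaw":0,"fingers":0},{"slide":[0,0,0],"yaw":0,"fingers":0}]'
```

```text
t: 15.8
ee_pos: [0.5716, 0.0008, 0.1041]
ee_rot: [2.202, 2.24, 0.001]
force: [1.4, 0.2, 4.2]
opening: 0.014
grasp_force: 25.0
t: 16.05
ee_pos: [0.5715, 0.0008, 0.105]
ee_rot: [2.202, 2.24, 0.001]
force: [1.4, -0.5, 3.4]
opening: 0.0143
grasp_force: 25.0
```

```bash
python3 -m pendant '[{"slide":[0,0,-0.7],"yaw":0,"fingers":0},{"slide":[0,0,0],"yaw":0,"fingers":0},{"slide":[0,0,0],"yaw":0,"fingers":0}]'
python3 -m pendant '[{"slide":[0,0,-0.5],"yaw":0,"fingers":0},{"slide":[0,0,0],"yaw":0,"fingers":0},{"slide":[0,0,0],"yaw":0,"fingers":0}]'
```

```text
t: 16.3
ee_pos: [0.5713, 0.0008, 0.1056]
ee_rot: [2.202, 2.24, 0.001]
force: [2.2, 0.8, 3.1]
opening: 0.0137
grasp_force: 25.0
t: 16.55
ee_pos: [0.5713, 0.0008, 0.1056]
ee_rot: [2.202, 2.24, 0.001]
force: [5.0, 0.9, -1.8]
opening: 0.014
grasp_force: 25.0
```

Force drops and the height holds at 19 mm depth, so the lugs are up against the pocket roof and locked. Now I release.

```bash
python3 -m pendant '[{"slide":[0,0,0.4],"yaw":0,"fingers":0},{"slide":[0,0,0],"yaw":0,"fingers":60},{"slide":[0,0,0],"yaw":0,"fingers":60},{"slide":[0,0,0],"yaw":0,"fingers":60},{"slide":[0,0,0],"yaw":0,"fingers":60},{"slide":[0,0,0],"yaw":0,"fingers":60},{"slide":[0,0,0],"yaw":0,"fingers":60},{"slide":[0,0,0],"yaw":0,"fingers":60},{"slide":[0,0,0],"yaw":0,"fingers":60}]'
python3 -m pendant '[{"slide":[0,0,-10],"yaw":0,"fingers":60},{"slide":[0,0,-25],"yaw":0,"fingers":60},{"slide":[0,0,-35],"yaw":0,"fingers":60},{"slide":[-35,0,-20],"yaw":0,"fingers":60},{"slide":[-35,0,0],"yaw":0,"fingers":60},{"slide":[-20,0,0],"yaw":0,"fingers":60},{"slide":[0,0,0],"yaw":0,"fingers":60},{"slide":[0,0,0],"yaw":0,"fingers":60}]'
python3 - <<'E'
from h import *
im=cams.get_image("wrist"); save(im,"w3")
P=cloud(im); b,ye,_=masks(im,(0,0,640,480)); Q=P[b]; Q=Q[np.hypot(Q[:,0]-.571,Q[:,1])<.045]
h=Q[:,2]; print(np.histogram(h,np.arange(.06,.125,.005)), "flange",np.median(h[(h>.07)&(h<.09)]),"bartop",np.median(h[h>.1]),"expected .078 .1085")
br=Q[h>.1]; print(cv2.minAreaRect((br[:,:2]*1000).astype(np.float32)),read_state()["force"])
E
```

```text
t: 17.3
ee_pos: [0.5711, 0.0008, 0.1056]
ee_rot: [-2.202, -2.24, 0.0]
force: [-0.8, -0.4, 0.2]
opening: 0.0565
grasp_force: 0.0
t: 17.97
ee_pos: [0.5727, -0.0899, 0.1964]
ee_rot: [2.205, 2.238, 0.001]
force: [-0.9, 1.1, -0.8]
opening: 0.0571
grasp_force: 0.0
(array([   0,    0,    1, 6894,    9,    0,    0,    0,   15, 1702,   11,
          0]), array([0.06 , 0.065, 0.07 , 0.075, 0.08 , 0.085, 0.09 , 0.095, 0.1  ,
       0.105, 0.11 , 0.115, 0.12 ])) flange 0.07785223384204154 bartop 0.1081104549842367 expected .078 .1085
((571.8989868164062, 0.34877777099609375), (13.825820922851562, 52.95779800415039), 1.0713706016540527) [-0.32393273 -0.14578919 -0.72511626]
```

View pics/w3.png

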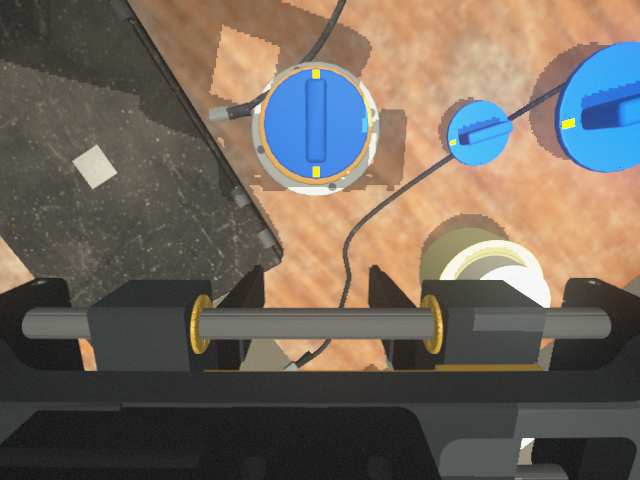

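The knob sits level and centred on the unwinder at (316,122), at the locked height and angle. The gripper is clear of everything.

```bash
python3 -c "
from workcell import order
print(order.hand_in())"
```

```text
the job is handed in; nothing more can be done
None
```

The blue middle-sized knob is locked in the unwinder's spindle and released at about 19 mm below the mouth, the mug wasn't touched, and the job is handed in at about 18 s (no verdict was returned).

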